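# Pack two stone display slabs with a separator sheet between

## Robot

A 6-joint arm with a two-finger parallel gripper is mounted at the origin on the work surface. World frame = base frame: x ahead of the robot, y to its left, z up, the work surface at z = 0. Lengths are in m, angles in rad, forces in N, time in s.
With the tool pointing down it reaches from about 0.375 to 0.975 m from the base axis. Payload 3.8 kg.
Tool frame: the origin (TCP) lies midway between the tips of the shut fingers; the grasp point (between the pads) lies 19 mm behind it; z points along the fingers, y is the line along which they close (so a half turn about z gives the same grasp; the last joint's range is limited). The gripper opens to 85 mm and grips with 20 to 120 N. Pads are 22 mm wide; open, the fingers measure 114 mm over their backs; the gripper's body (76 mm by 85 mm) begins 54 mm behind the grasp point. The pads swing forward as they close: fully open they stand 13 mm farther back than shut.
Start: joints at [-1.277, 0.264, 1.604, -0, 1.274, -0.037], TCP at [0.219, -0.638, 0.231] pointing down, gripper open.
Joint ranges: [-2.63, 2.63], [-0.94, 2.18], [0.31, 2.57], [-1.31, 4.45], [0, 2.66], [-2.55, 2.55]. Speed limits (rad/s): [2.57, 2.57, 3.14, 3.14, 3.14, 3.14].

## Interface

Orientations are given as a rotation vector (axis times angle).
In Python, from workcell import * gives the robot as it stands. The module is installed in compiled form; this text tells all that it offers.
- The arm moves only by the tool apply_moves, never from a script. Its arguments are lists of equal length, an entry for each row: "fingers": the opening, from 0 (shut) to 1 (fully open); "travel": the shift along the tool's x, y, z normalised to -1 to 1, where 1 is 0.05 m, a list of three; "rotation": the turn, a rotation vector about the tool's x, y, z normalised to -1 to 1, where 1 is 6 degrees, a list of three. In form: {"fingers": [fingers, ...], "travel": [[dx, dy, dz], ...], "rotation": [[ax, ay, az], ...]}. A call has 1 to 12 rows; each row shifts and turns the commanded pose from where the row before left it, along the tool's axes as they then stand; what a row does not reach is not made up. A row lasts 1/10 s, in which the tool goes at most 50 mm and 8.59 degrees, less where a joint would pass 70% of its speed; a pose out of reach is approached as far as the arm can. A call with a number of a shift or a turn outside -1 to 1 is refused whole. A call with a gripper value outside its range is refused whole. The fingers move at their own pace and stop on an object; "newtons" is the grip in N (left out, the last holds). Time passes only in rows, so rows that do not move let the fingers close. It gives the time, the measured TCP pose, the force, the opening and the grip force at its end, in the units of the state.
- read_state(): the state, without advancing time (a new reading comes with each control period).
- read_camera(name): name is "scene" or "top"; returns a dict with "image" (480x640x3 uint8, red, green, blue), "fx", "fy", "cx", "cy" (pixels), "extrinsics" (4x4, takes a point from world to camera coordinates). Camera axes: x right, y down, z forward; pixel columns grow to the right and rows downward; lengths in m; the calibration is good to about 2 mm. A picture is of the moment at which its call begins. There is no depth.
- finish_job(): hands the job in; it is judged then, once.
Trained networks look in the newest picture that a camera, given by its name, has taken for a name from the list of things; names that differ only in an ending like _2 or _b are one class to them, and where a whole thing is asked for, a point or a joint stands for the part that bears it (a point fixed in the world has none). Each returns a list of dicts, best first, with "p" (0 to 1); they miss things now and then, are a little off and sometimes report something else, mostly with a low value. They report only what shows in the picture. A call takes as long as a camera call. They do not tell look-alikes from the thing itself.
- regions_of(camera, name): "mask" (480x640 bool, what is visible of it) and "bbox" ([left, top, width, height] in pixels, round what is visible of it).
- tip_of(camera, name): "location" ([column, row] in pixels: a listed point, or the origin of a listed thing).
The state is a dict: "time": time; "q": joint angles; "joint_vel": joint speeds; "joint_torque": joint torques, N m; "tool_pos": TCP position; "tcp_rot": TCP orientation; "wrist_force": force on the tool from outside, world axes, zero at the start; "torque": the same for the moment, N m; "width": opening from 0.0 (shut) to 1.0 (fully open); "grip_force": force on a finger pad.
Only numpy, scipy, OpenCV 4.12 (cv2) and the standard library are available. Lean on these libraries where they do the work, as an engineer would, in place of code of your own. Each camera call takes 0.05 s, during which the arm holds its last target. There are 200 camera calls.

## Task

Pack the two stone figure slabs: take the white separator sheet off its sloping stand and lay it flat over the two pins on top of the slab already in the oak cradle, let go of it, then lower the other two-holed stone slab over the same pins so that it rests flush on the sheet. Lower both pieces over the pins rather than dropping them, leave the lower slab in its place in the cradle, and do not disturb the other things on the shelf.

Things in the scene. Friction and masses are not known exactly. Their poses are not given: they have to be found in the camera images.
- cradle: Fixed light-oak board, 90 (x) x 170 (y) x 12 mm, with two upright aluminium pins, 8 mm in diameter, at y = +50 and -50 mm (x = 0), rising to 52 mm above the board's underside, the last 7 mm tapering to 3 mm. Origin: centre of the underside; z up; y runs along the row of pins. Yaw within 0.35 rad of world.
- slab_low: Grey stone slab 56 (x) x 130 (y) x 14 mm thick, with two through holes 13 mm in diameter at y = +50 and -50 mm; at the start it already lies on the cradle over the pins. Origin: centre of its underside, z up.
- separator: White plastic sheet 62 (x) x 140 (y) x 4 mm, 35 g, two through holes 13 mm wide at y = +50 and -50 mm. Origin: centre of underside; z: face normal. Starts on the stand, long side (y) level, face sloping 32 degrees, z leaning towards the robot, -x edge lower. Middle 70 mm of both long edges is free for fingers square to the face. Ends with its underside 26 mm above the cradle's underside.
- slab_top: Grey stone slab, the same as slab_low: 56 (x) x 130 (y) x 14 mm thick, about 250 g, two through holes 13 mm in diameter at y = +50 and -50 mm. Lies flat and clear on the shelf. Origin: centre of its underside, z up. When finished it lies with its underside 30 mm above the cradle's underside.
- easel: Dark wood stand, base 100 (x) x 140 (y) x 10 mm; two 16 mm ribs at y = +47 and -47 mm, rising towards +x (away from the robot) at 32 degrees, hold the sheet's underside centre 85 mm above the base's underside. A tab at each rib's foot stops the sheet's lower edge, standing 8 mm above its underside. 78 mm free between the ribs. Origin: centre of the underside. Yaw within 0.25 rad of world.
- dice_cup: Bystander: dark hard-silicone dice cup, 76 mm across, 90 mm high. Origin: centre of its underside.
- die0: Bystander: bone-white resin die, 20 mm. Origin: centre of its underside.
- die1: Bystander: bone-white resin die, 20 mm. Origin: centre of its underside.
- vase: Bystander: black ceramic vase, 90 mm across, 170 mm high. Origin: centre of its underside.
- blank: Bystander: smaller grey stone slab without holes, 50 x 100 x 14 mm. Origin: centre of its underside.
- pot: Bystander: small lidded paint pot, 32 mm across, 40 mm high. Origin: centre of its underside.
Things that resemble listed ones, but are neither listed nor needed, are in the scene too. Of the things that look like the separator, the smallest one is meant.

How it is judged:
By the outcome, as a careful person would: the job done as asked, in the order asked, and still so for the second after the job is handed in, with the robot touching nothing.
It also fails if it takes over 69 s, if anything falls off the work surface, if the arm or the gripper's body presses on something with over 40 N, if the wrist force passes 120 N, or if a joint passes its speed limit or range.

## Working session

There is one attempt and no reset: what is moved stays moved. The work goes in short steps, Python scripts to look and compute and a tool call to move; the robot and the scene stay as the last step left them, time stands still between calls to the robot, and variables do not carry over. Pictures are saved under pics/ and viewed, at most 10 in all, crops included, and the job is handed in when it is done.

Besides the shell and the picture viewer there is one more tool, called after "Emit:" as a command line: name --argument value ..., lists and objects as JSON in quotes. apply_moves: Moves the arm, as the interface text tells. Scaled input: -1 to 1 covers 0.05 m each way for a shift and 6 degrees each way for a turn. Its arguments: {"type":"object","properties":{"fingers":{"type":"array","items":{"type":"number"}},"travel":{"type":"array","items":{"type":"array","items":{"type":"number"}}},"rotation":{"type":"array","items":{"type":"array","items":{"type":"number"}}},"newtons":{"type":"number"}},"required":["fingers","travel","rotation"]}

```bash
mkdir -p pics; python3 - <<'E'
from workcell import *
import cv2,numpy as np
print(read_state())
for c in ["scene","top"]:
    r=read_camera(c); cv2.imwrite(f"pics/{c}0.png",r["image"][:,:,::-1])
    print(c,r["fx"],r["fy"],r["cx"],r["cy"],np.round(r["extrinsics"],4).tolist())
    for n in ["cradle","slab_low","separator","slab_top","easel","dice_cup","die0","vase","blank","pot"]:
        print(n,[(round(d["p"],2),np.round(d["location"],1).tolist()) for d in tip_of(c,n)],[(round(d["p"],2),d["bbox"],) for d in regions_of(c,n)])
E
```

```text
{'time': 0.0, 'q': array([-1.27688071e+00,  2.64746481e-01,  1.60541829e+00, -4.94596830e-06,
        1.27371401e+00, -3.68640438e-02]), 'joint_vel': array([ 1.48447792e-03,  1.06607953e-03, -1.80627558e-04,  9.20131601e-04,
        1.44189160e-03, -6.26887973e-05]), 'joint_torque': array([-1.02464226e-03, -5.15116310e+01, -3.67314506e+01, -3.27222215e-04,
        1.28138563e-02,  1.65320233e-05]), 'tool_pos': array([ 0.2190266 , -0.6376746 ,  0.22994262]), 'tcp_rot': array([-3.09648712e+00, -5.16850998e-01,  4.67299793e-04]), 'wrist_force': array([0.06168478, 0.37417796, 0.81176414]), 'torque': array([-0.00579353,  0.01025575,  0.01970469]), 'grip_force': 0.0, 'width': 1.0025338765458103}
scene 582.0081262541837 582.0081262541837 321.87165264496167 236.10207229722096 [[0.8553, 0.5182, -0.005, -0.5181], [0.3175, -0.5316, -0.7852, -0.0716], [-0.4095, 0.67, -0.6192, 1.3673], [0.0, 0.0, 0.0, 1.0]]
cradle [(0.56, [308.0, 286.6])] [(0.56, [267.5, 255.3, 77.3, 69.2]), (0.51, [392.1, 261.0, 44.9, 57.0])]
slab_low [(0.7, [305.6, 284.1]), (0.24, [299.4, 408.5])] [(0.83, [280.0, 260.3, 56.2, 4
[... 1336 characters left out ...]
216.4, 82.4, 58.1]), (0.56, [224.0, 321.5, 78.0, 53.2]), (0.33, [384.2, 295.7, 10.5, 8.3]), (0.24, [324.6, 230.3, 52.2, 29.2])]
slab_top [(0.8, [456.1, 264.3])] [(0.6, [431.5, 252.6, 51.3, 23.9])]
easel [(0.91, [250.0, 260.1]), (0.52, [317.5, 290.6])] [(0.87, [219.2, 240.7, 60.5, 40.3])]
dice_cup [(0.61, [330.4, 165.5])] []
die0 [(0.62, [318.8, 292.0]), (0.6, [439.0, 199.0]), (0.52, [391.0, 301.5])] [(0.63, [313.8, 288.5, 8.0, 9.8]), (0.46, [318.9, 147.8, 28.7, 35.4])]
vase [(0.73, [378.0, 163.4])] [(0.58, [364.1, 134.6, 37.6, 39.0])]
blank [(0.67, [437.6, 195.6]), (0.43, [348.6, 242.8])] [(0.78, [417.6, 184.0, 44.7, 25.4]), (0.31, [431.0, 248.8, 52.0, 26.6])]
pot [(0.47, [356.4, 293.4])] []
```

View pics/scene0.png

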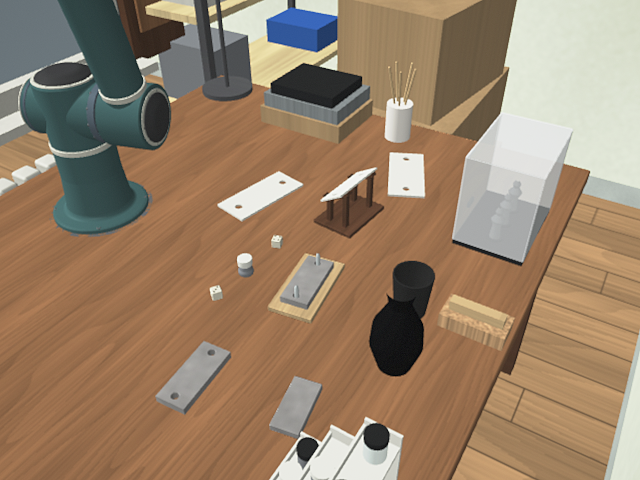

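View pics/top0.png

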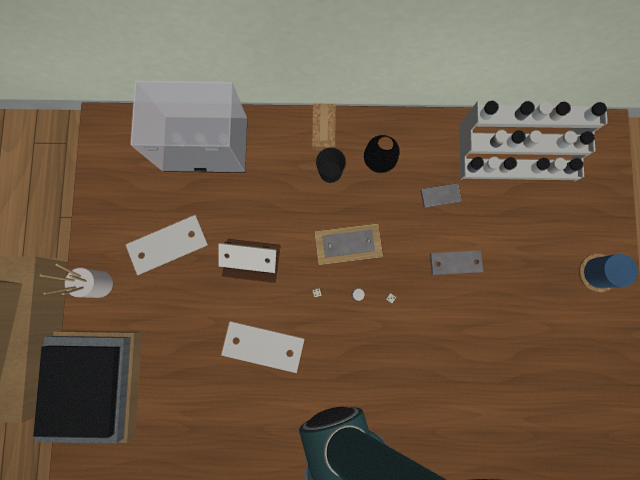

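The scene picture shows the oak cradle with the low slab at about (307,285), the easel at (350,205), the top slab at (195,377) and the blank at (297,407).

Three things could be the separator, in top-view pixels: the flat sheets at (166,243) and (263,347), and the sheet on the stand at (248,258). The last fits, because it is the smallest and the only one on the sloping stand. I'll confirm it in an enlarged crop.

```bash
python3 - <<'E'
import cv2,numpy as np
t=cv2.imread("pics/top0.png");s=cv2.imread("pics/scene0.png")
def c(im,x,y,h): return cv2.resize(im[y-h:y+h,x-h:x+h],(264,264),interpolation=cv2.INTER_CUBIC)
m=np.vstack([np.hstack([c(t,248,258,36),c(t,349,243,36),c(t,457,263,33)]),np.hstack([c(s,350,200,40),c(s,307,285,40),c(s,193,377,40)])])
cv2.imwrite("pics/mos.png",m)
E
```

```text
(no output)
```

View pics/mos.png

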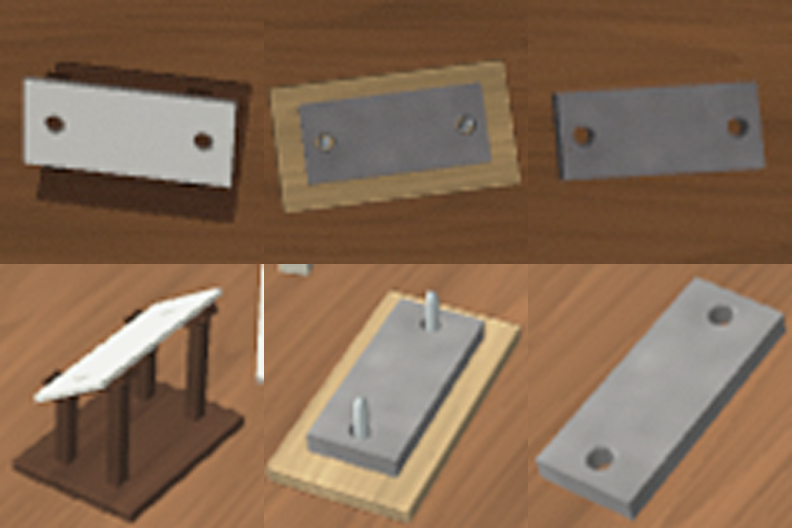

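The crop confirms it: the two-holed white sheet sits on the stand's ribs, smaller than the two flat look-alikes. The cradle has two pins, and the clear two-holed slab is at top (457,263). Next I'll fit poses to the silhouettes in both views.

```bash
cat >fit.py <<'E'
import cv2,numpy as np
from scipy.optimize import minimize
from scipy.spatial.transform import Rotation as R
CAM={}
def load(c,r): CAM[c]=(r["image"].astype(float),np.array([[r["fx"],0,r["cx"]],[0,r["fy"],r["cy"]],[0,0,1]]),np.array(r["extrinsics"]))
def proj(c,P):
    _,K,E=CAM[c]; q=(np.asarray(P)@E[:3,:3].T+E[:3,3])@K.T; return q[:,:2]/q[:,2:]
def box(a,b,h,z0=0): return np.array([[x,y,z] for x in(-a/2,a/2) for y in(-b/2,b/2) for z in(z0,z0+h)])
def pose(p,z,tilt):  # p=x,y,yaw
    return R.from_euler('ZY',[p[2],tilt]),np.array([p[0],p[1],z])
S=8
def render(px,roi):
    x0,y0,w,h=roi; m=np.zeros((h*S,w*S),np.uint8)
    q=((px-[x0,y0]+.5)*S-.5)*16
    cv2.fillConvexPoly(m,cv2.convexHull(np.round(q).astype(np.int32)),255,shift=4)
    return cv2.resize(m,(w,h),interpolation=cv2.INTER_AREA)/255.
def fit(p0,z,tilt,pts,feat,cams,ignore=()):
    data=[]
    for c in cams:
        Rm,t=pose(p0,z,tilt); px=proj(c,Rm.apply(pts)+t)
        x0,y0=(px.min(0)-6).astype(int); x1,y1=(px.max(0)+7).astype(int); roi=(x0,y0,x1-x0,y1-y0)
        f=feat(CAM[c][0][y0:y1,x0:x1]); m=render(px,roi)
        w=np.ones_like(m)
        fg=np.median(f[cv2.erode(m,np.ones((5,5)))>.9] if not len(ignore) else f[(cv2.erode(m,np.ones((3,3)))>.9)&(render(proj(c,Rm.apply(ignore[0])+t),roi)<.1)])
        bg=np.median(f[cv2.dilate(m,np.ones((5,5)))<.1])
        a=np.clip((f-bg)/(fg-bg),0,1)
        data.append((c,roi,a,fg,bg))
    def cost(d):
        Rm,t=pose(p0+d*[.001,.001,.01],z,tilt); s=0
        for c,roi,a,_,_ in data:
            m=render(proj(c,Rm.apply(pts)+t),roi); e=(m-a)**2
            k=cv2.erode(m,np.ones((5,5)))<.9   # only outline matters
            s+=e[k].sum()
        return s
    best=minimize(cost,np.zeros(3),method="Nelder-Mead",options=dict(initial_simplex=np.array([[0,0,0],[6,0,0],[0,6,0],[0,0,6]]),xatol=.02,fatol=.01))
    best=minimize(cost,best.x,method="Nelder-Mead",options=dict(initial_simplex=best.x+np.array([[0,0,0],[2,0,0],[0,2,0],[0,0,3]]),xatol=.02,fatol=.01))
    return p0+best.x*[.001,.001,.01],best.fun,[(d[3],d[4]) for d in data]
def ray(c,uv,z):
    _,K,E=CAM[c]; d=E[:3,:3].T@np.linalg.inv(K)@[uv[0],uv[1],1]; o=-E[:3,:3].T@E[:3,3]; return o+d*(z-o[2])/d[2]
grey=lambda f:-(f[...,0]-f[...,2]); white=lambda f:f.min(-1); oak=lambda f:f[...,1]
SLAB=box(.056,.130,.014); SHEET=box(.062,.140,.004); BOARD=box(.09,.17,.012); INN=[box(.07,.145,.05)]
E
cat >m.py <<'E'
from fit import *
for c in["scene","top"]:
    # stored files, first look
    pass
E
python3 - <<'E'
from workcell import *
from fit import *
for c in["scene","top"]: load(c,read_camera(c))
np.set_printoptions(precision=4,suppress=True)
c0=lambda uv,z,yaw:np.array([*ray("top",uv,z)[:2],yaw])
J=[("cradle",c0([349,243.5],.01,.09),0,0,BOARD,oak,INN),("top",c0([456.5,263.5],.012,.04),0,0,SLAB,grey,()),("sheet",c0([247.5,258],.087,-.09),.085,-np.radians(32),SHEET,white,())]
for n,p0,z,t,pts,f,ig in J:
    print(n,p0)
    for cs in(["top"],["scene"],["top","scene"]): print(cs,*fit(p0,z,t,pts,f,cs,ig))
E
```

```text
cradle [0.5642 0.0079 0.09  ]
['top'] [0.5641 0.0104 0.1404] 37.13382897443944 [(np.float64(118.0), np.float64(71.0))]
['scene'] [0.5624 0.0126 0.1511] 221.9360246059208 [(np.float64(149.0), np.float64(114.0))]
['top', 'scene'] [0.5639 0.0116 0.1476] 276.48054271449837 [(np.float64(118.0), np.float64(71.0)), (np.float64(149.0), np.float64(114.0))]
top [ 0.516  -0.2706  0.04  ]
['top'] [ 0.5194 -0.2706  0.0745] 3.1192012687427915 [(np.float64(-2.0), np.float64(-62.0))]
['scene'] [ 0.521  -0.2699  0.0744] 9.881258705100636 [(np.float64(-4.0), np.float64(-80.0))]
['top', 'scene'] [ 0.5206 -0.2701  0.0741] 36.35621542321779 [(np.float64(-2.0), np.float64(-62.0)), (np.float64(-4.0), np.float64(-80.0))]
sheet [ 0.5147  0.2587 -0.09  ]
['top'] [ 0.5163  0.2608 -0.1018] 7.172947270224991 [(np.float64(176.0), np.float64(42.0))]
['scene'] [ 0.5169  0.2612 -0.1013] 13.377078949597555 [(np.float64(239.0), np.float64(78.0))]
['top', 'scene'] [ 0.5164  0.2609 -0.1013] 22.05811069647263 [(np.float64(176.0), np.float64(42.0)), (np.float64(239.0), np.float64(78.0))]
```

```bash
python3 - <<'E'
from workcell import *
from fit import *
np.set_printoptions(precision=4,suppress=True)
for c in["scene","top"]: load(c,read_camera(c))
f=lambda uv:None
# luminance-of-oak feature: yellowish brightness, thresholded
for c,pts in(("scene",[[285,275],[300,315],[338,272],[320,313],[270,305],[260,290],[350,290],[308,285]]),("top",[[320,250],[349,228],[349,258],[378,240],[349,243],[349,215],[349,272]])):
    for u,v in pts: print(c,u,v,CAM[c][0][v-1:v+2,u-1:u+2].mean((0,1)))
def thr(t): return lambda f:(np.clip((f[...,1]-t[0])/(t[1]-t[0]),0,1))
p0=np.array([.564,.0104,.13])
out=[]
for c,t in(("top",(80,125)),("scene",(118,155))):
    p,e,_=fit(p0,0,0,BOARD,thr(t),[c],INN); print(c,p,e); out.append(p)
tiles=[]
for c,p in zip(("top","scene"),out):
    im=CAM[c][0][:,:,::-1].astype(np.uint8); Rm,t=pose(p,0,0)
    ctr=proj(c,[t])[0].astype(int); h=36; k=11
    cr=cv2.resize(im[ctr[1]-h:ctr[1]+h,ctr[0]-h:ctr[0]+h],(400,400),interpolation=cv2.INTER_CUBIC); s=400/(2*h)
    d=lambda P:(((proj(c,Rm.apply(P)+t)-ctr+h+.5)*s)).astype(np.int32)
    cv2.polylines(cr,[cv2.convexHull(d(BOARD))],True,(0,0,255),1)
    for y in(.05,-.05): cv2.line(cr,*[tuple(map(int,q)) for q in d([[0,y,.026],[0,y,.052]])],(0,255,0),1)
    tiles.append(cr)
cv2.imwrite("pics/ov.png",np.hstack(tiles))
E
```

```text
scene 285 275 [149.4444 107.2222  75.1111]
scene 300 315 [201.7778 173.5556 128.5556]
scene 338 272 [191.2222 164.7778 121.6667]
scene 320 313 [167.7778 120.2222  83.    ]
scene 270 305 [212.7778 182.7778 135.1111]
scene 260 290 [154.2222 110.6667  77.5556]
scene 350 290 [160.3333 114.5556  79.7778]
scene 308 285 [161.4444 159.8889 156.3333]
top 320 250 [146.     121.      83.5556]
top 349 228 [140.8889 117.      81.5556]
top 349 258 [143.5556 119.6667  82.5556]
top 378 240 [144.6667 120.2222  83.6667]
top 349 243 [108.7778 106.     106.4444]
top 349 215 [102.      68.3333  42.7778]
top 349 272 [106.1111  71.3333  43.7778]
top [0.5639 0.0103 0.141 ] 49.01132773239241
scene [0.5632 0.0131 0.1612] 220.1603739416963
```

View pics/ov.png

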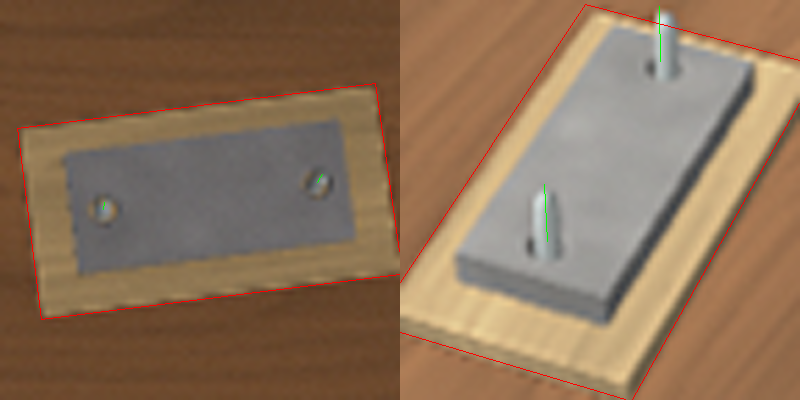

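The top-view outline fits, with pins at crop (105,208) and (320,182). The scene fit is pulled too large on the left, probably by the die in its window, so I'll limit the window to a narrow band.

```bash
sed -i 's|k=cv2.erode(m,np.ones((5,5)))<.9 .*|k=(cv2.erode(m,np.ones((5,5)))<.9)\&(cv2.dilate(m,np.ones((7,7)))>.1)|' fit.py
python3 - <<'E'
from workcell import *
from fit import *
np.set_printoptions(precision=4,suppress=True)
for c in["scene","top"]: load(c,read_camera(c))
def thr(t): return lambda f:(np.clip((f[...,1]-t[0])/(t[1]-t[0]),0,1))
p0=np.array([.564,.0104,.14])
for c,t in(("top",(72,118)),("scene",(115,165))):
    print("cradle",c,*fit(p0,0,0,BOARD,thr(t),[c],INN))
    print("low",c,*fit(p0,.012,0,SLAB,grey,[c]))
    print("top",c,*fit(np.array([.52,-.27,.074]),0,0,SLAB,grey,[c]))
    print("sheet",c,*fit(np.array([.5165,.261,-.101]),.085,-np.radians(32),SHEET,white,[c]))
    # pin pixels: bright grey blobs near predicted tips
    Rm,tt=pose(p0,0,0); print("pins",proj(c,Rm.apply([[0,.05,.052],[0,-.05,.052]])+tt))
E
```

```text
cradle top [0.5642 0.0104 0.1389] 34.749392991934904 [(np.float64(1.0), np.float64(0.0))]
low top [0.5643 0.0108 0.1398] 2.6967532585582124 [(np.float64(-2.0), np.float64(-61.0))]
top top [ 0.5194 -0.2706  0.0744] 2.498146089595499 [(np.float64(-2.0), np.float64(-63.0))]
sheet top [ 0.5163  0.2608 -0.1   ] 6.538353396216996 [(np.float64(176.0), np.float64(43.0))]
pins [[329.1873 243.8592]
 [368.5266 238.9688]]
cradle scene [0.5632 0.0127 0.1616] 211.95917108804304 [(np.float64(1.0), np.float64(0.0))]
low scene [0.5658 0.0116 0.1418] 20.130063747465783 [(np.float64(-4.0), np.float64(-78.0))]
top scene [ 0.521  -0.2698  0.0743] 4.409029219530948 [(np.float64(-4.0), np.float64(-80.0))]
sheet scene [ 0.5171  0.2618 -0.0993] 12.83381067968905 [(np.float64(239.0), np.float64(78.0))]
pins [[316.3106 252.6218]
 [294.6214 284.6267]]
```

```bash
cat >plan.py <<'E'
import numpy as np
from scipy.linalg import expm,logm
from scipy.spatial.transform import Rotation as R
def T(Rm,p): M=np.eye(4); M[:3,:3]=Rm; M[:3,3]=p; return M
def cur(s): return T(R.from_rotvec(s["tcp_rot"]).as_matrix(),s["tool_pos"])
def target(p,yaw,tilt=0,off=0,dx=0,dy=0):
    """tool for a plate at p (yaw,tilt): tool x=plate y, tool y=plate x, tool z=-plate z; off=TCP above underside along normal"""
    P=R.from_euler('ZY',[yaw,tilt]).as_matrix()
    return T(np.column_stack([P[:,1],P[:,0],-P[:,2]]),np.array(p)+P@[dx,dy,off])
def rows(A,B,n=None,vmax=.8):
    L=np.linalg.inv(A)@B
    w=R.from_matrix(L[:3,:3]).as_rotvec(); m=max(np.abs(w).max()/np.radians(6),np.linalg.norm(L[:3,3])/.05)/vmax
    n=n or int(np.ceil(m+1e-9))
    for n in range(n,n+4):
        D=np.real(expm(np.real(logm(L))/n))
        t=np.round(D[:3,3]/.05,3); r=np.round(R.from_matrix(D[:3,:3]).as_rotvec()/np.radians(6),3)
        if max(abs(t).max(),abs(r).max())<.95: break
    C=A
    for _ in range(n): C=C@T(R.from_rotvec(r*np.radians(6)).as_matrix(),t*.05)
    print(n,"x travel",t.tolist(),"rot",r.tolist(),"end",np.round(C[:3,3],4))
    return C
CR=(.5650,.0109,.140); SL=(.5202,-.2702,.0744); SH=(.5167,.2613,-.100); TI=-np.radians(32)
E
python3 - <<'E'
from workcell import *; from plan import *
C=cur(read_state())
C=rows(C,target((.45,-.2,.28),-.6))
C=rows(C,target((SH[0],SH[1],.085),SH[2],TI,off=.08))
E
```

```text
13 x travel [0.695, -0.344, -0.075] rot [-0.0, -0.0, -0.47] end [ 0.4503 -0.2     0.28  ]
13 x travel [0.679, -0.276, 0.149] rot [-0.402, 0.103, -0.358] end [0.4745 0.2657 0.1529]
```

Emit:
apply_moves --fingers '[1,1,1,1,1,1,1,1,1,1,1,1]' --travel '[[0.695,-0.344,-0.075],[0.695,-0.344,-0.075],[0.695,-0.344,-0.075],[0.695,-0.344,-0.075],[0.695,-0.344,-0.075],[0.695,-0.344,-0.075],[0.695,-0.344,-0.075],[0.695,-0.344,-0.075],[0.695,-0.344,-0.075],[0.695,-0.344,-0.075],[0.695,-0.344,-0.075],[0.695,-0.344,-0.075]]' --rotation '[[0,0,-0.47],[0,0,-0.47],[0,0,-0.47],[0,0,-0.47],[0,0,-0.47],[0,0,-0.47],[0,0,-0.47],[0,0,-0.47],[0,0,-0.47],[0,0,-0.47],[0,0,-0.47],[0,0,-0.47]]'

```text
time: 3.6
tool_pos: [0.4434, -0.2366, 0.2766]
tcp_rot: [2.812, 1.399, 0.001]
wrist_force: [1.1, -0.6, -0.4]
width: 1.0
grip_force: 0.0
```

```bash
python3 - <<'E'
from workcell import *; from plan import *
C=cur(read_state());print(C[:3,3])
C=rows(C,target((SH[0],SH[1],.085),SH[2],TI,off=.08),vmax=.9)
E
```

```text
[ 0.44339541 -0.23658731  0.27663502]
12 x travel [0.79, -0.331, 0.151] rot [-0.433, 0.122, -0.424] end [0.4747 0.2653 0.1527]
```

Emit:
apply_moves --fingers '[1,1,1,1,1,1,1,1,1,1,1,1]' --travel '[[0.79,-0.331,0.151],[0.79,-0.331,0.151],[0.79,-0.331,0.151],[0.79,-0.331,0.151],[0.79,-0.331,0.151],[0.79,-0.331,0.151],[0.79,-0.331,0.151],[0.79,-0.331,0.151],[0.79,-0.331,0.151],[0.79,-0.331,0.151],[0.79,-0.331,0.151],[0.79,-0.331,0.151]]' --rotation '[[-0.433,0.122,-0.424],[-0.433,0.122,-0.424],[-0.433,0.122,-0.424],[-0.433,0.122,-0.424],[-0.433,0.122,-0.424],[-0.433,0.122,-0.424],[-0.433,0.122,-0.424],[-0.433,0.122,-0.424],[-0.433,0.122,-0.424],[-0.433,0.122,-0.424],[-0.433,0.122,-0.424],[-0.433,0.122,-0.424]]'

```text
time: 4.8
tool_pos: [0.475, 0.2661, 0.1531]
tcp_rot: [1.987, 1.797, 0.521]
wrist_force: [0.5, -0.2, -0.6]
width: 1.005
grip_force: 0.0
```

Emit:
apply_moves --fingers '[1,1]' --travel '[[0,0,0],[0,0,0]]' --rotation '[[0,0,0],[0,0,0]]'

```text
time: 5.0
tool_pos: [0.4741, 0.2645, 0.1517]
tcp_rot: [1.988, 1.8, 0.513]
wrist_force: [0.5, 0.2, -0.1]
width: 1.001
grip_force: 0.0
```

```bash
python3 - <<'E'
from workcell import *; from plan import *
C=cur(read_state());print(C[:3,3])
C=rows(C,target((SH[0],SH[1],.085),SH[2],TI,off=.0),n=6)
C=rows(C,target((SH[0],SH[1],.085),SH[2],TI,off=-.0145),n=4)
E
```

```text
[0.4741121  0.26447934 0.15170641]
6 x travel [0.004, 0.003, 0.264] rot [-0.003, 0.001, 0.002] end [0.5167 0.2614 0.085 ]
4 x travel [-0.0, 0.0, 0.072] rot [0.001, -0.0, -0.0] end [0.5243 0.2606 0.0728]
```

Emit:
apply_moves --fingers '[1,1,1,1,1,1,1,1,1,1,1,1]' --travel '[[0.004,0.003,0.264],[0.004,0.003,0.264],[0.004,0.003,0.264],[0.004,0.003,0.264],[0.004,0.003,0.264],[0.004,0.003,0.264],[0,0,0.072],[0,0,0.072],[0,0,0.072],[0,0,0.072],[0,0,0],[0,0,0]]' --rotation '[[0,0,0],[0,0,0],[0,0,0],[0,0,0],[0,0,0],[0,0,0],[0,0,0],[0,0,0],[0,0,0],[0,0,0],[0,0,0],[0,0,0]]'

```text
time: 6.2
tool_pos: [0.5254, 0.26, 0.0738]
tcp_rot: [1.99, 1.797, 0.516]
wrist_force: [-0.2, 0.3, 0.3]
width: 0.995
grip_force: 0.0
```

```bash
python3 - <<'E'
from workcell import *; from plan import *; import cv2
C=cur(read_state());print(C[:3,3])
rows(C,target((SH[0],SH[1],.085),SH[2],TI,off=-.0145),n=1)
s=read_camera("scene")["image"];t=read_camera("top")["image"]
c=lambda im,x,y,h:cv2.resize(im[y-h:y+h,x-h:x+h,::-1],(400,400),interpolation=cv2.INTER_CUBIC)
cv2.imwrite("pics/g1.png",np.hstack([c(s,350,185,50),c(t,248,258,45)]))
E
```

```text
[0.52539237 0.2600259  0.07378159]
1 x travel [0.008, -0.03, 0.007] rot [0.002, 0.002, -0.018] end [0.5244 0.2605 0.0727]
```

View pics/g1.png

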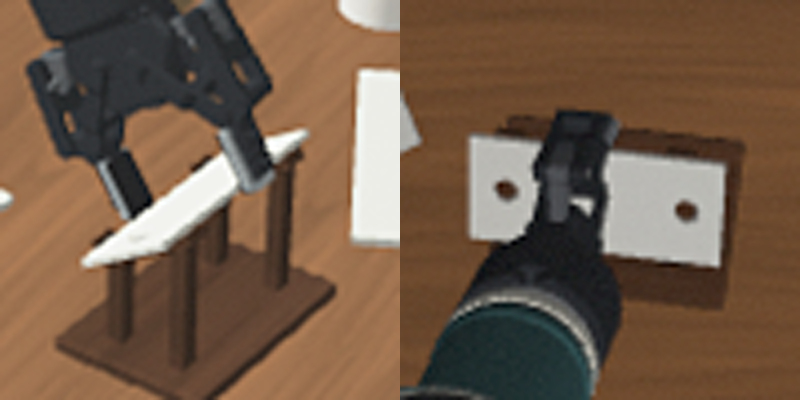

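The fingers straddle both long edges of the sheet mid-length, at crop (135,200) and (255,180), with the tips just past the sheet's edge. Closing now.

Emit:
apply_moves --fingers '[0.6,0.6,0.6,0.6,0.6,0.6,0.6,0.6]' --travel '[[0,0,0],[0,0,0],[0,0,0],[0,0,0],[0,0,0],[0,0,0],[0,0,0],[0,0,0]]' --rotation '[[0,0,0],[0,0,0],[0,0,0],[0,0,0],[0,0,0],[0,0,0],[0,0,0],[0,0,0]]' --newtons 30

```text
time: 7.1
tool_pos: [0.5253, 0.26, 0.074]
tcp_rot: [1.99, 1.796, 0.516]
wrist_force: [-5.6, -0.2, 5.8]
width: 0.711
grip_force: 31.0
```

Emit:
apply_moves --fingers '[0.6,0.6,0.6,0.6,0.6,0.6,0.6,0.6]' --travel '[[0,0,-0.1],[0,0,-0.25],[0,0,-0.25],[0,0,-0.3],[0,0,-0.4],[0,0,-0.4],[0,0,-0.4],[0,0,0]]' --rotation '[[0,0,0],[0,0,0],[0,0,0],[0,0,0],[0,0,0],[0,0,0],[0,0,0],[0,0,0]]'

```text
time: 7.9
tool_pos: [0.4705, 0.2671, 0.1664]
tcp_rot: [1.989, 1.796, 0.525]
wrist_force: [0.2, 0.1, -0.0]
width: 0.709
grip_force: 32.8
```

```bash
python3 - <<'E'
from workcell import *; from plan import *
C=cur(read_state());print(C[:3,3])
A=rows(C,target((.5,.14,.2),.02))
rows(A,target((CR[0],CR[1],.125),CR[2]))
rows(C,target((.5,.24,.2),-.1))
E
```

```text
[0.47045485 0.26714385 0.16644182]
7 x travel [-0.36, 0.129, -0.059] rot [0.767, 0.039, -0.162] end [0.5001 0.1399 0.2002]
5 x travel [-0.533, 0.224, 0.301] rot [-0.0, 0.0, -0.229] end [0.5649 0.0108 0.1249]
7 x travel [-0.068, 0.119, -0.063] rot [0.767, -0.007, -0.003] end [0.5    0.2401 0.2   ]
```

Emit:
apply_moves --fingers '[0.6,0.6,0.6,0.6,0.6,0.6,0.6,0.6,0.6,0.6,0.6,0.6]' --travel '[[-0.36,0.129,-0.059],[-0.36,0.129,-0.059],[-0.36,0.129,-0.059],[-0.36,0.129,-0.059],[-0.36,0.129,-0.059],[-0.36,0.129,-0.059],[-0.36,0.129,-0.059],[-0.533,0.224,0.301],[-0.533,0.224,0.301],[-0.533,0.224,0.301],[-0.533,0.224,0.301],[-0.533,0.224,0.301]]' --rotation '[[0.767,0.039,-0.162],[0.767,0.039,-0.162],[0.767,0.039,-0.162],[0.767,0.039,-0.162],[0.767,0.039,-0.162],[0.767,0.039,-0.162],[0.767,0.039,-0.162],[0,0,-0.229],[0,0,-0.229],[0,0,-0.229],[0,0,-0.229],[0,0,-0.229]]'

```text
time: 9.1
tool_pos: [0.564, 0.0077, 0.1206]
tcp_rot: [2.062, 2.369, -0.009]
wrist_force: [1.0, 0.1, -0.0]
width: 0.717
grip_force: 32.8
```

Emit:
apply_moves --fingers '[0.6,0.6,0.6]' --travel '[[0,0,0],[0,0,0],[0,0,0]]' --rotation '[[0,0,0],[0,0,0],[0,0,0]]'

```text
time: 9.4
tool_pos: [0.5637, 0.0095, 0.122]
tcp_rot: [2.063, 2.368, -0.008]
wrist_force: [0.1, 0.1, -0.7]
width: 0.717
grip_force: 32.8
```

```bash
cat >look.py <<'E'
from workcell import *; from fit import *; import plan,sys
np.set_printoptions(precision=4,suppress=True)
def look(name,pts,holes_z,fname,off):
    """overlay of expected plate outline/holes (plate taken square in the hand) on both views"""
    s=read_state(); C=plan.cur(s); print(C[:3,3], C[:3,0],C[:3,2])
    P=np.column_stack([C[:3,1],C[:3,0],-C[:3,2]]); t=C[:3,3]-P@[0,0,off]
    tl=[]
    for c in("scene","top"):
        load(c,read_camera(c)); im=CAM[c][0][:,:,::-1].astype(np.uint8)
        ctr=proj(c,[t])[0].astype(int); h=48; k=400/(2*h)
        cr=cv2.resize(im[ctr[1]-h:ctr[1]+h,ctr[0]-h:ctr[0]+h],(400,400),interpolation=cv2.INTER_CUBIC)
        d=lambda Q:((proj(c,Q@P.T+t)-ctr+h+.5)*k).astype(np.int32)
        cv2.polylines(cr,[cv2.convexHull(d(pts))],True,(0,0,255),1)
        a=np.linspace(0,2*np.pi,24)
        for y in(.05,-.05): cv2.polylines(cr,[d(np.c_[.0065*np.cos(a),y+.0065*np.sin(a),0*a+holes_z])],True,(0,255,0),1)
        tl.append(cr)
    cv2.imwrite(f"pics/{fname}.png",np.hstack(tl))
E
python3 - <<'E'
from look import *
look("sheet",SHEET,.004,"h1",-.0145)
E
```

```text
[0.5637 0.0095 0.122 ] [-0.1372  0.9905 -0.0041] [-0.0028 -0.0045 -1.    ]
```

View pics/h1.png

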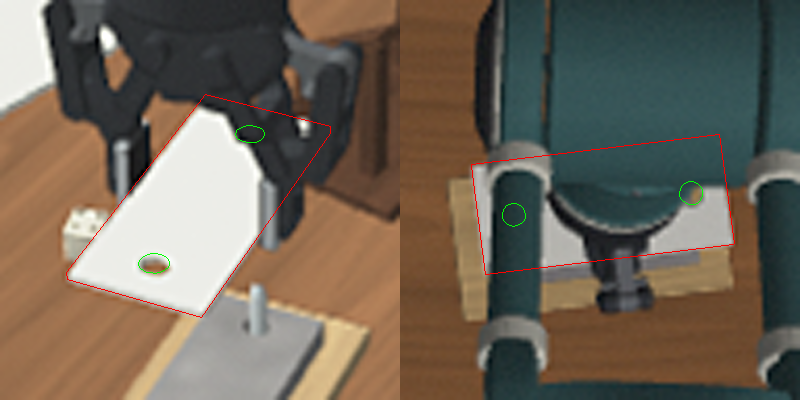

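The predicted outline and holes coincide with the held sheet: scene holes at crop (250,133) and (153,264). The sheet is square in the hand, so I'll lower it to just above the pins.

```bash
sed -i 's/CR=(.5650,.0109/CR=(.5653,.0110/' plan.py; python3 - <<'E'
from workcell import *; from plan import *
C=cur(read_state())
rows(C,target((CR[0],CR[1],.045),CR[2]),n=6)
E
```

```text
6 x travel [0.004, 0.005, 0.258] rot [-0.004, 0.007, -0.002] end [0.5652 0.0111 0.0451]
```

Emit:
apply_moves --fingers '[0.6,0.6,0.6,0.6,0.6,0.6,0.6,0.6,0.6]' --travel '[[0.004,0.005,0.258],[0.004,0.005,0.258],[0.004,0.005,0.258],[0.004,0.005,0.258],[0.004,0.005,0.258],[0.004,0.005,0.258],[0,0,0],[0,0,0],[0,0,0]]' --rotation '[[-0.004,0.007,-0.002],[-0.004,0.007,-0.002],[-0.004,0.007,-0.002],[-0.004,0.007,-0.002],[-0.004,0.007,-0.002],[-0.004,0.007,-0.002],[0,0,0],[0,0,0],[0,0,0]]'

```text
time: 10.4
tool_pos: [0.5657, 0.0102, 0.045]
tcp_rot: [2.062, 2.37, 0.0]
wrist_force: [-0.2, -0.0, -0.2]
width: 0.712
grip_force: 32.8
```

```bash
python3 - <<'E'
from workcell import *; from plan import *
C=cur(read_state()); print(C)
rows(C,target((CR[0],CR[1],.015),CR[2]),n=8)
E
```

```text
[[-1.38502325e-01  9.90362079e-01  2.41284762e-04  5.65682446e-01]
 [ 9.90362092e-01  1.38502363e-01 -1.47798469e-04  1.01757950e-02]
 [-1.79792509e-04  2.18488851e-04 -9.99999960e-01  4.50104877e-02]
 [ 0.00000000e+00  0.00000000e+00  0.00000000e+00  1.00000000e+00]]
8 x travel [0.002, -0.001, 0.075] rot [0.0, 0.0, -0.001] end [0.5652 0.0109 0.015 ]
```

Emit:
apply_moves --fingers '[0.6,0.6,0.6,0.6,0.6,0.6,0.6,0.6,0.6,0.6]' --travel '[[0.002,-0.001,0.075],[0.002,-0.001,0.075],[0.002,-0.001,0.075],[0.002,-0.001,0.075],[0.002,-0.001,0.075],[0.002,-0.001,0.075],[0.002,-0.001,0.075],[0.002,-0.001,0.075],[0,0,0],[0,0,0]]' --rotation '[[0,0,0],[0,0,0],[0,0,0],[0,0,0],[0,0,0],[0,0,0],[0,0,0],[0,0,0],[0,0,0],[0,0,0]]'

```text
time: 11.4
tool_pos: [0.5644, 0.011, 0.0143]
tcp_rot: [-2.061, -2.37, 0.001]
wrist_force: [-0.5, -0.6, -0.8]
width: 0.718
grip_force: 32.9
```

```bash
python3 - <<'E'
from look import *
look("sheet",SHEET,.004,"h2",-.0145)
E
```

```text
[0.5644 0.011  0.0143] [-0.1386  0.9903  0.0001] [-0.0012 -0.0001 -1.    ]
```

View pics/h2.png

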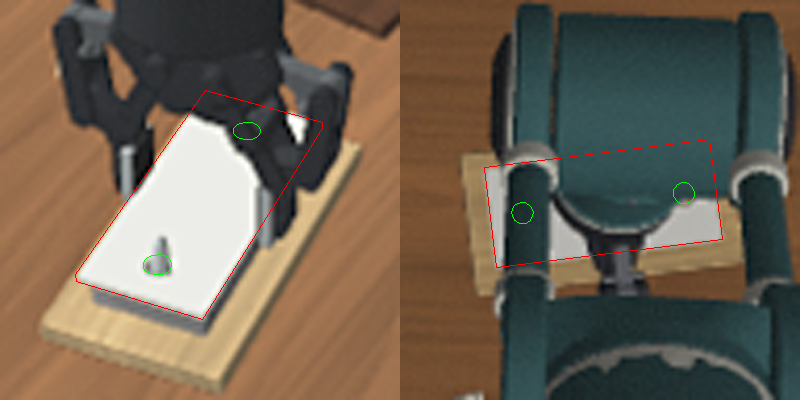

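The near pin comes up through its hole at crop (160,258) and the wrist force is about zero. I'll lower the last 3 mm slowly.

Emit:
apply_moves --fingers '[0.6,0.6,0.6,0.6,0.6]' --travel '[[0,0,0.016],[0,0,0.016],[0,0,0.016],[0,0,0],[0,0,0]]' --rotation '[[0,0,0],[0,0,0],[0,0,0],[0,0,0],[0,0,0]]'

```text
time: 12.0
tool_pos: [0.5647, 0.0109, 0.0126]
tcp_rot: [-2.062, -2.37, 0.001]
wrist_force: [-3.0, -0.2, 4.9]
width: 0.71
grip_force: 33.3
```

Emit:
apply_moves --fingers '[0.6,0.6,0.6]' --travel '[[0,0,0.01],[0,0,0],[0,0,0]]' --rotation '[[0,0,0],[0,0,0],[0,0,0]]'

```text
time: 12.3
tool_pos: [0.5647, 0.011, 0.0126]
tcp_rot: [-2.062, -2.37, 0.001]
wrist_force: [-3.8, 0.7, 8.7]
width: 0.713
grip_force: 33.5
```

Emit:
apply_moves --fingers '[0.8,0.9,1,1,1,1,1,1,1,1]' --travel '[[0,0,0],[0,0,0],[0,0,0],[0,0,0],[0,0,0],[0,0,-0.4],[0,0,-0.8],[0,0,-0.9],[0,0,-0.9],[0,0,0]]' --rotation '[[0,0,0],[0,0,0],[0,0,0],[0,0,0],[0,0,0],[0,0,0],[0,0,0],[0,0,0],[0,0,0],[0,0,0]]'

```text
time: 13.3
tool_pos: [0.5701, 0.0109, 0.1697]
tcp_rot: [2.055, 2.363, 0.013]
wrist_force: [1.1, -0.4, 1.5]
width: 0.995
grip_force: 0.0
```

```bash
python3 - <<'E'
from workcell import *; from plan import *
C=cur(read_state()); print(C[:3,3])
A=rows(C,target((SL[0],SL[1],.12),SL[2]))
rows(A,target((SL[0],SL[1],.03),SL[2]))
E
```

```text
[0.57008725 0.01088548 0.1697388 ]
8 x travel [-0.685, -0.203, 0.124] rot [0.016, 0.002, 0.077] end [ 0.5201 -0.2704  0.1199]
3 x travel [0.001, 0.001, 0.599] rot [-0.0, 0.001, 0.001] end [ 0.5202 -0.2702  0.0301]
```

Emit:
apply_moves --fingers '[1,1,1,1,1,1,1,1,1,1]' --travel '[[-0.685,-0.203,0.124],[-0.685,-0.203,0.124],[-0.685,-0.203,0.124],[-0.685,-0.203,0.124],[-0.685,-0.203,0.124],[-0.685,-0.203,0.124],[-0.685,-0.203,0.124],[-0.685,-0.203,0.124],[0,0,0],[0,0,0]]' --rotation '[[0,0,0.077],[0,0,0.077],[0,0,0.077],[0,0,0.077],[0,0,0.077],[0,0,0.077],[0,0,0.077],[0,0,0.077],[0,0,0],[0,0,0]]'

```text
time: 14.3
tool_pos: [0.5133, -0.2706, 0.111]
tcp_rot: [-2.138, -2.299, 0.001]
wrist_force: [0.7, -0.1, -0.2]
width: 1.001
grip_force: 0.0
```

```bash
python3 - <<'E'
from look import *
C=plan.cur(read_state()); print(C[:3,3])
SL=plan.SL
plan.rows(C,plan.target((SL[0],SL[1],.02),SL[2]),n=5)
tl=[]
for c in("scene","top"):
    load(c,read_camera(c)); im=CAM[c][0][:,:,::-1].astype(np.uint8)
    print(c,*fit(np.array([.565,.011,.139]),.026,0,SHEET,white,[c]))
    x,y=proj(c,[[.565,.011,.03]])[0].astype(int); tl.append(cv2.resize(im[y-42:y+42,x-42:x+42],(400,400),interpolation=cv2.INTER_CUBIC))
cv2.imwrite("pics/s1.png",np.hstack(tl))
E
```

```text
[ 0.5133 -0.2706  0.111 ]
5 x travel [-0.001, 0.028, 0.364] rot [-0.004, -0.003, -0.004] end [ 0.5202 -0.2702  0.0199]
scene [0.5642 0.0123 0.1414] 36.517256939212 [(np.float64(232.0), np.float64(81.0))]
top [0.5639 0.011  0.1404] 51.587096807199345 [(np.float64(174.0), np.float64(50.0))]
```

View pics/s1.png

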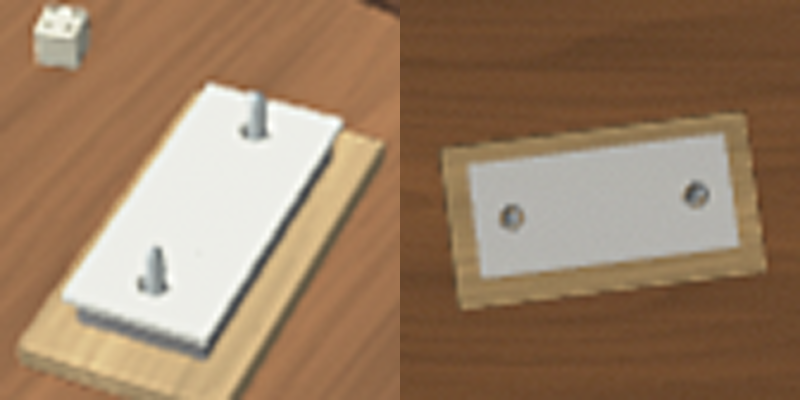

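The sheet lies flat, with both pins through its holes at scene crop (257,120) and (153,275). Now for the slab.

Emit:
apply_moves --fingers '[1,1,1,1,1,1,1,1]' --travel '[[0,0.028,0.364],[0,0.028,0.364],[0,0.028,0.364],[0,0.028,0.364],[0,0.028,0.364],[0,0,0],[0,0,0],[0,0,0]]' --rotation '[[0,0,0],[0,0,0],[0,0,0],[0,0,0],[0,0,0],[0,0,0],[0,0,0],[0,0,0]]'

```text
time: 15.2
tool_pos: [0.5221, -0.2696, 0.0223]
tcp_rot: [2.135, 2.303, -0.0]
wrist_force: [-0.5, 0.7, 0.1]
width: 1.0
grip_force: 0.0
```

```bash
python3 - <<'E'
from look import *
C=plan.cur(read_state()); print(C[:3,3])
SL=plan.SL
plan.rows(C,plan.target((SL[0],SL[1],.0),SL[2]),n=4)
E
```

```text
[ 0.5221 -0.2696  0.0223]
4 x travel [-0.002, -0.01, 0.111] rot [0.002, 0.003, 0.003] end [ 0.5201 -0.2702  0.0001]
```

Emit:
apply_moves --fingers '[1,1,1,1,1,1]' --travel '[[-0.002,-0.01,0.111],[-0.002,-0.01,0.111],[-0.002,-0.01,0.111],[-0.002,-0.01,0.111],[0,0,0],[0,0,0]]' --rotation '[[0,0,0],[0,0,0],[0,0,0],[0,0,0],[0,0,0],[0,0,0]]'

```text
time: 15.8
tool_pos: [0.5187, -0.2702, -0.0017]
tcp_rot: [-2.136, -2.301, 0.001]
wrist_force: [-0.9, -0.0, -0.6]
width: 0.999
grip_force: 0.0
```

Emit:
apply_moves --fingers '[0.5,0.5,0.5,0.5,0.5,0.5,0.5,0.5,0.5]' --travel '[[0,0,0],[0,0,0],[0,0,0],[0,0,0],[0,0,0],[0,0,0],[0,0,0],[0,0,0],[0,0,0]]' --rotation '[[0,0,0],[0,0,0],[0,0,0],[0,0,0],[0,0,0],[0,0,0],[0,0,0],[0,0,0],[0,0,0]]' --newtons 50

```text
time: 16.7
tool_pos: [0.5198, -0.2707, -0.0004]
tcp_rot: [2.137, 2.302, -0.0]
wrist_force: [-0.3, 0.5, 4.7]
width: 0.64
grip_force: 54.5
```

```bash
python3 - <<'E'
from look import *
C=plan.cur(read_state()); print(C[:3,3])
CR=plan.CR
A=C.copy(); A[2,3]+=.12
plan.rows(C,A,n=5)
plan.rows(A,plan.target((CR[0],CR[1],.125),CR[2]))
E
```

```text
[ 0.5198 -0.2707 -0.0004]
5 x travel [-0.0, 0.0, -0.48] rot [-0.0, 0.0, 0.0] end [ 0.5197 -0.2706  0.1196]
8 x travel [0.689, 0.186, -0.014] rot [0.0, 0.001, -0.078] end [0.5654 0.011  0.1251]
```

Emit:
apply_moves --fingers '[0.5,0.5,0.5,0.5,0.5,0.5,0.5,0.5]' --travel '[[0,0,-0.1],[0,0,-0.3],[0,0,-0.4],[0,0,-0.4],[0,0,-0.4],[0,0,-0.4],[0,0,-0.4],[0,0,0]]' --rotation '[[0,0,0],[0,0,0],[0,0,0],[0,0,0],[0,0,0],[0,0,0],[0,0,0],[0,0,0]]'

```text
time: 17.5
tool_pos: [0.5212, -0.2714, 0.1227]
tcp_rot: [2.133, 2.299, 0.001]
wrist_force: [0.6, -0.7, -1.8]
width: 0.636
grip_force: 53.8
```

Emit:
apply_moves --fingers '[0.5,0.5,0.5,0.5,0.5,0.5,0.5,0.5,0.5,0.5,0.5]' --travel '[[0.689,0.186,-0.014],[0.689,0.186,-0.014],[0.689,0.186,-0.014],[0.689,0.186,-0.014],[0.689,0.186,-0.014],[0.689,0.186,-0.014],[0.689,0.186,-0.014],[0.689,0.186,-0.014],[0,0,0],[0,0,0],[0,0,0]]' --rotation '[[0,0,-0.078],[0,0,-0.078],[0,0,-0.078],[0,0,-0.078],[0,0,-0.078],[0,0,-0.078],[0,0,-0.078],[0,0,-0.078],[0,0,0],[0,0,0],[0,0,0]]'

```text
time: 18.6
tool_pos: [0.5641, 0.0107, 0.1235]
tcp_rot: [-2.06, -2.37, 0.003]
wrist_force: [0.5, -0.1, -1.8]
width: 0.64
grip_force: 53.8
```

```bash
python3 - <<'E'
from look import *
look("slab",SLAB,.014,"h3",0)
CR=plan.CR
plan.rows(plan.cur(read_state()),plan.target((CR[0],CR[1],.062),CR[2]),n=6)
E
```

```text
[0.5641 0.0107 0.1235] [-0.1391  0.9903 -0.0002] [-0.0025 -0.0006 -1.    ]
6 x travel [0.002, 0.004, 0.206] rot [-0.003, 0.0, -0.002] end [0.5654 0.0111 0.0621]
```

View pics/h3.png

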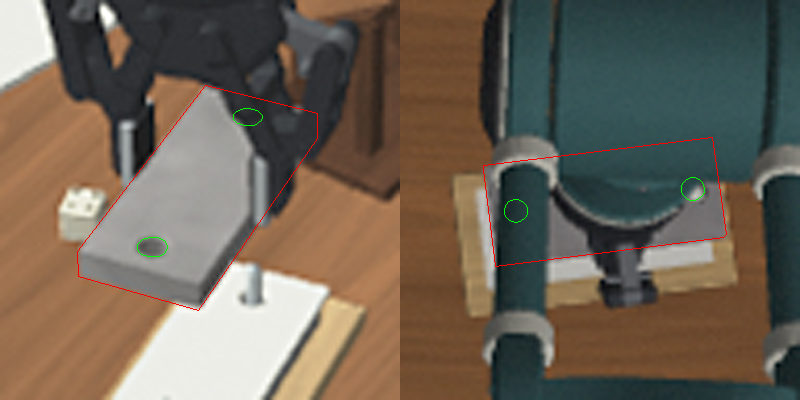

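The slab is held level, and its holes match the prediction at scene crop (152,246) and (247,117). Lowering to just above the pins.

Emit:
apply_moves --fingers '[0.5,0.5,0.5,0.5,0.5,0.5,0.5,0.5,0.5]' --travel '[[0.002,0.004,0.206],[0.002,0.004,0.206],[0.002,0.004,0.206],[0.002,0.004,0.206],[0.002,0.004,0.206],[0.002,0.004,0.206],[0,0,0],[0,0,0],[0,0,0]]' --rotation '[[0,0,0],[0,0,0],[0,0,0],[0,0,0],[0,0,0],[0,0,0],[0,0,0],[0,0,0],[0,0,0]]'

```text
time: 19.6
tool_pos: [0.5665, 0.0123, 0.0631]
tcp_rot: [2.061, 2.371, 0.0]
wrist_force: [1.1, 0.4, -1.7]
width: 0.638
grip_force: 53.7
```

```bash
python3 - <<'E'
from look import *
CR=plan.CR; C=plan.cur(read_state()); print(C)
plan.rows(C,plan.target((CR[0],CR[1],.034),CR[2]),n=8)
E
```

```text
[[-0.1395  0.9902  0.0002  0.5665]
 [ 0.9902  0.1395 -0.0001  0.0123]
 [-0.0001  0.0002 -1.      0.0631]
 [ 0.      0.      0.      1.    ]]
8 x travel [-0.003, -0.003, 0.073] rot [0.0, 0.0, -0.0] end [0.5654 0.0109 0.0339]
```

Emit:
apply_moves --fingers '[0.5,0.5,0.5,0.5,0.5,0.5,0.5,0.5,0.5,0.5]' --travel '[[-0.01,-0.012,0.03],[-0.01,-0.012,0.05],[0,0,0.073],[0,0,0.073],[0,0,0.073],[0,0,0.073],[0,0,0.073],[0,0,0.073],[0,0,0],[0,0,0]]' --rotation '[[0,0,0],[0,0,0],[0,0,0],[0,0,0],[0,0,0],[0,0,0],[0,0,0],[0,0,0],[0,0,0],[0,0,0]]'

```text
time: 20.6
tool_pos: [0.5647, 0.011, 0.0365]
tcp_rot: [-2.06, -2.371, 0.001]
wrist_force: [0.4, -0.5, -1.6]
width: 0.643
grip_force: 53.8
```

Emit:
apply_moves --fingers '[0.5,0.5,0.5,0.5]' --travel '[[0,0,0.03],[0,0,0.03],[0,0,0],[0,0,0]]' --rotation '[[0,0,0],[0,0,0],[0,0,0],[0,0,0]]'

```text
time: 21.0
tool_pos: [0.5647, 0.0111, 0.0336]
tcp_rot: [-2.06, -2.371, 0.001]
wrist_force: [-0.1, 0.7, -2.0]
width: 0.636
grip_force: 53.8
```

No contact yet, so both pins are in the holes. Continuing down slowly.

Emit:
apply_moves --fingers '[0.5,0.5,0.5,0.5,0.5]' --travel '[[0,0,0.016],[0,0,0.016],[0,0,0.016],[0,0,0],[0,0,0]]' --rotation '[[0,0,0],[0,0,0],[0,0,0],[0,0,0],[0,0,0]]'

```text
time: 21.5
tool_pos: [0.5648, 0.011, 0.0312]
tcp_rot: [-2.06, -2.371, 0.001]
wrist_force: [-0.5, 0.8, -1.4]
width: 0.639
grip_force: 53.8
```

Emit:
apply_moves --fingers '[0.5,0.5,0.5,0.5]' --travel '[[0,0,0.014],[0,0,0.01],[0,0,0],[0,0,0]]' --rotation '[[0,0,0],[0,0,0],[0,0,0],[0,0,0]]'

```text
time: 21.9
tool_pos: [0.5648, 0.011, 0.03]
tcp_rot: [-2.06, -2.371, 0.001]
wrist_force: [0.0, 0.2, -2.2]
width: 0.638
grip_force: 53.8
```

Emit:
apply_moves --fingers '[0.5,0.5,0.5,0.5]' --travel '[[0,0,0.012],[0,0,0.01],[0,0,0],[0,0,0]]' --rotation '[[0,0,0],[0,0,0],[0,0,0],[0,0,0]]'

```text
time: 22.3
tool_pos: [0.5649, 0.0111, 0.0296]
tcp_rot: [-2.06, -2.371, 0.001]
wrist_force: [-2.9, -0.5, 5.5]
width: 0.637
grip_force: 54.6
```

It made contact at the expected height. Releasing and retreating.

Emit:
apply_moves --fingers '[0.75,0.85,1,1,1,1,1,1,1,1,1]' --travel '[[0,0,0],[0,0,0],[0,0,0],[0,0,0],[0,0,0],[0,0,-0.3],[0,0,-0.6],[0,0,-0.8],[0,0,-0.8],[0,0,-0.5],[0,0,0]]' --rotation '[[0,0,0],[0,0,0],[0,0,0],[0,0,0],[0,0,0],[0,0,0],[0,0,0],[0,0,0],[0,0,0],[0,0,0],[0,0,0]]'

```text
time: 23.4
tool_pos: [0.5687, 0.011, 0.1858]
tcp_rot: [2.056, 2.365, 0.01]
wrist_force: [0.1, 0.0, 0.9]
width: 1.0
grip_force: 0.0
```

Emit:
apply_moves --fingers '[1,1,1,1,1,1,1]' --travel '[[-0.7,-0.2,0],[-0.7,-0.2,0],[-0.7,-0.2,0],[-0.7,-0.2,0],[-0.7,-0.2,0],[-0.7,-0.2,0],[0,0,0]]' --rotation '[[0,0,0],[0,0,0],[0,0,0],[0,0,0],[0,0,0],[0,0,0],[0,0,0]]'

```text
time: 24.1
tool_pos: [0.5337, -0.209, 0.1788]
tcp_rot: [-2.065, -2.367, 0.003]
wrist_force: [0.9, 0.3, -0.5]
width: 1.0
grip_force: 0.0
```

```bash
python3 - <<'E'
from look import *
tl=[]
for c in("scene","top"):
    load(c,read_camera(c)); im=CAM[c][0][:,:,::-1].astype(np.uint8)
    print(c,*fit(np.array([.565,.011,.139]),.030,0,SLAB,grey,[c]))
    x,y=proj(c,[[.565,.011,.03]])[0].astype(int); h=55;tl.append(cv2.resize(im[y-h:y+h,x-h:x+h],(400,400),interpolation=cv2.INTER_CUBIC))
cv2.imwrite("pics/s2.png",np.hstack(tl))
E
```

```text
scene [0.567  0.0124 0.1366] 259.13404326144155 [(np.float64(-4.0), np.float64(-78.0))]
top [0.5624 0.0112 0.142 ] 96.17920335890348 [(np.float64(-2.0), np.float64(-65.0))]
```

View pics/s2.png

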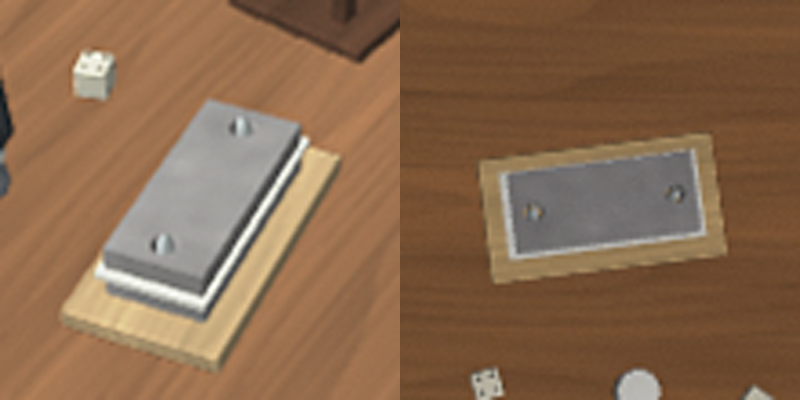

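The slab sits flush on the sheet, with both pins showing in its holes at scene crop (240,125) and (162,243). The stack is in the cradle, the dice and pot haven't been moved, and the robot is clear.

```bash
python3 -c "
from workcell import *
print(finish_job())"
```

```text
the job is handed in; nothing more can be done
None
```

The job is handed in: the separator lies flat over both pins on the lower slab, the second slab rests flush on top of it, and the arm was clear of everything at about 24 s of the 69 s allowed.

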